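# Take a dipstick reading under the bench magnifier

### The arm

A 6-joint arm with a two-finger parallel gripper is mounted at the origin on a cart in front of the work surface, level with it; the furniture and walls round the work are solid. World frame = base frame: x ahead of the robot, y to its left, z up, the work surface at z = 0. Lengths are in m, angles in degrees, forces in N, time in s.
With the tool pointing down it reaches from about 0.325 to 0.775 m from the base axis. Payload 5.5 kg.
Tool frame: the origin (TCP) lies at the centre of the arm's flange, where the gripper is bolted on; the fingertips stand 182 mm ahead of it and the grasp point (between the pads) lies 163 mm ahead of it; z points along the fingers, y is the line along which they close (so a half turn about z gives the same grasp; the last joint's range is limited). The gripper opens to 88 mm and grips with 3 to 60 N. Pads are 20 mm wide; open, the fingers measure 115 mm over their backs; the gripper's body (75 mm by 178 mm) begins 61 mm behind the grasp point.
Start: joints at [71.35, 5.22, 70.514, -0, 104.267, -3.249], TCP at [0.159, 0.578, 0.405] pointing down, gripper open.
Joint ranges: [-164.24, 164.24], [-49.07, 125.15], [9.68, 141.18], [-86.29, 266.29], [3.28, 154.24], [-151.56, 151.56]. Speed limits (degrees/s): [147.25, 147.25, 172.46, 180, 180, 180].

### API

Orientations are given as [roll, pitch, yaw] about the fixed x, y, z axes, in that order (R = Rz(yaw) Ry(pitch) Rx(roll)).
In Python, from station import r gives the robot as it stands. The module is installed in compiled form; this text tells all that it offers. Calls block until the motion is done:
- r.reach(position, orientation): joint-space move of the TCP to a pose.
- r.servo_line(position, rotation=None, speed=0.15): straight line of the TCP; rotation=None keeps the orientation; speed is the mean speed in m/s.
- r.move_joints(angles): joint-space move.
- r.let_go() and r.grab(squeeze=None): open the fingers fully, or close them until they stop; squeeze is the grip in N (None keeps the last).
- r.wait(seconds).
- r.inverse_kinematics(position, orientation): joint angles nearest the present ones, or None.
- r.sense(): the state.
- r.snapshot(name): name is "scene" or "top" or "wrist"; returns a dict with "frame" (384x512x3 uint8, red, green, blue), "fx", "fy", "cx", "cy" (pixels), "R" (3x3) and "t" (3): a world point X has camera coordinates R X + t. Camera axes: x right, y down, z forward; pixel columns grow to the right and rows downward; lengths in m; the calibration is good to about 2 mm. The wrist camera is an equidistant fisheye: a pixel r from the principal point sees the ray r / f radians off the axis. A picture is of the moment at which its call begins. There is no depth.
A pose or a line that the arm cannot do raises r.IKError and nothing moves.
- r.hand_in(): hands the job in; it is judged then, once.
The state is a dict: "clock": time; "joints": joint angles; "joint_vel": joint speeds; "joint_torque": joint torques, N m; "tcp_pos": TCP position; "orientation": TCP orientation; "contact_force": force on the tool from outside, world axes, zero at the start; "torque": the same for the moment, N m; "opening": finger opening in m; "gripper_force": force on a finger pad.
Only numpy, scipy, OpenCV 4.12 (cv2) and the standard library are available. Lean on these libraries where they do the work, as an engineer would, in place of code of your own. Each camera call takes 0.05 s, during which the arm holds its last target. There are 200 camera calls.

### The job

Swing the magnifier (its stiff arm has a red knob) until its lens is centred over the white reading plate and leave it there. Then take the gauge rod from its rest, push it into the oil reservoir's slanting tube until its collar stops on the mouth, draw it fully out again, and hold the rod level with its tip under the middle of the lens for reading, the rod touching neither magnifier nor plate. Finish while still holding the rod there; leave the beaker, bottle and carton where they stand.

Things in the scene. Friction and masses are not known exactly. Their poses are not given: they have to be found in the camera images.
- gauge_rod: Loose dipstick, 70 g or so. Origin: centre of the collar's stop face; own +x runs along the rod to the tip. Steel stem 8 mm diameter from x=0 to the tip at x=+120 mm (last 6 mm tapered); brass collar 28 mm diameter, 6 mm thick (x=-6 to 0); orange flat-sided handle from x=-86 to -6 mm, 14 mm wide (own y) and 18 mm high (own z). Starts lying level in the rest with own z up.
- rod_tip (a point): Tip of the gauge rod (x=+120 mm in its frame).
- rod_grip (a point): Middle of the orange handle (x=-46 mm in the rod's frame), free on both sides in the rest, 60 mm above the bench at the start; pinch across the 14 mm width.
- rod_rest: Fixed aluminium rest, 190 x 50 mm foot with two black forked cradles, open at the top, 59 and 64 mm high at the fork tips, one under the stem 80 mm ahead of the origin and one under the handle's end 78 mm behind it. Origin: centre of its underside; own +x points along the rod to the tip. The rod lifts straight up out of it.
- reservoir: Fixed blue oil reservoir, 86 x 86 mm, 90 mm high with its black cap, on a foot plate 90 x 165 x 6 mm. Origin: underside of the blue box's centre. The guide tube slants up from its own -y side.
- guide_tube: Fixed steel tube. Origin: centre of its mouth, 103 mm above the bench; own +z: the axis pointing out of the mouth, 35 degrees above level (the rod goes in along -z, pointing 35 degrees down). Bore 14 mm, flaring to 21 mm at the mouth, rim 29 mm outside, deeper than 120 mm. The collar rests on the rim when rod and tube origins meet.
- magnifier: Fixed white stand of the magnifier: foot 110 mm diameter, post 18 mm diameter, 190 mm high. Origin: centre of the underside.
- swing_hinge (a point): Point on the vertical hinge axis at the top of the post, 195 mm above the bench.
- magnifier_arm (a joint): Angle of the magnifier's arm about the vertical hinge axis, rad, growing counter-clockwise seen from above; 0 = arm along the stand's own -x; stops at -1.3 and 1.4. Stiff: friction 0.4 N m (about 2 N at the knob); it stays where it is left.
- lens_center (a point): Centre of the round lens, 180 mm from the hinge axis; white rim 98 mm outside diameter, 195 to 207 mm above the bench.
- swing_knob (a point): On the axis of the upright red knob at the arm's outer end, 235 mm from the hinge axis, 229 mm above the bench; knob 16 mm diameter, free from 209 to 245 mm above the bench. Pinch from above or push from the side.
- reading_plate: Fixed white plate with a black cross, 70 x 70 x 4 mm, lying on the bench under the arc that the lens sweeps (up to about 12 mm off it). Origin: centre of its underside.
- beaker: Loose plastic beaker, 58 mm diameter, 65 mm high, origin under its centre. Bystander.
- green_bottle: Loose white bottle with green cap, 44 mm diameter, 88 mm high, origin under its centre. Bystander.
- small_box: Loose red and white carton, 50 x 90 x 34 mm, origin under its centre. Bystander.
Not all that is in view belongs to the job. Of the things shaped like the reading_plate, the white one is meant.

How it is judged (in metres and radians):
On the way, in this order (a step that is already met when the one before it is completed fails the run):
1. the magnifier's lens is over the reading plate (horizontal distance between lens_center and reading_plate below 0.02 m), for 0.2 s.
2. the rod is in the guide tube with its collar on the mouth (z of gauge_rod in the frame of guide_tube below 0.004 m and distance between gauge_rod and guide_tube below 0.012 m and angle between the x axis of gauge_rod and the z axis of guide_tube, either way round below 0.09 rad), for 0.2 s.
3. the rod is drawn fully out of the tube (z of rod_tip in the frame of guide_tube above 0.005 m), for 0.1 s.
At the end, for the whole second after the job is handed in: Lens centre within 20 mm (horizontally) of the plate's centre; rod gripped by the fingers, still, touching no rest, reservoir, magnifier or plate; its tip within 30 mm horizontally of the lens centre, below the lens and 25 mm or more above the plate's underside; rod level within 8 degrees (horizontal distance between lens_center and reading_plate below 0.02 m and horizontal distance between rod_tip and lens_center below 0.03 m and z of rod_tip in the frame of reading_plate between 0.025 and 0.185 m and angle between gauge_rod's own x axis and vertical between 1.43 and 1.71 rad and contact force between gauge_rod and the fingers above 1 N and linear speed of gauge_rod below 0.03 m/s and contact force between gauge_rod and rod_rest below 0.2 N and contact force between gauge_rod and reservoir below 0.2 N and contact force between gauge_rod and magnifier below 0.2 N and contact force between gauge_rod and reading_plate below 0.2 N); the arm keeps its last pose, push and grip.
It fails at once if the beaker is moved by more than 30 mm (distance of beaker from where it was at the start of the episode above 0.03 m).
It fails at once if the green-capped bottle is moved by more than 30 mm (distance of green_bottle from where it was at the start of the episode above 0.03 m).
It fails at once if the small carton is moved by more than 30 mm (distance of small_box from where it was at the start of the episode above 0.03 m).
It also fails if it takes over 72 s, if anything falls off the work surface, if the arm or the gripper's body presses on something with over 40 N, if the wrist force passes 120 N, or if a joint passes its speed limit or range.

## Working session

There is one attempt and no reset: what is moved stays moved. The work goes in short steps, each a Python script; the robot and the scene stay as the last script left them, time stands still between calls to the robot, and variables do not carry over. Pictures are saved under pics/ and viewed, at most 10 in all, crops included, and the job is handed in when it is done.

```bash
mkdir -p pics
python3 - <<'E'
from station import r
import cv2,pickle
d={n:r.snapshot(n) for n in("scene","top","wrist")}
pickle.dump(d,open("s0.pkl","wb"))
for n in("scene","top","wrist"):
    cv2.imwrite(f"pics/{n}0.png",cv2.resize(d[n]["frame"][:,:,::-1],(800,600),interpolation=cv2.INTER_CUBIC))
    print(n,d[n]["fx"],d[n]["cx"],d[n]["cy"],d[n]["R"],d[n]["t"])
print(r.sense())
E
```

```text
scene 409.7251424275154 259.4028113391934 193.39123760825606 [[ 0.64267934 -0.76613389  0.00145784]
 [-0.35752144 -0.30159243 -0.88386675]
 [ 0.67759994  0.56752169 -0.46773652]] [-0.32928375  0.34743385  1.16242223]
top 387.99111882514273 262.3473887919517 187.34975076023986 [[ 1.36619552e-02 -9.99906652e-01 -1.95262068e-04]
 [-9.80577233e-01 -1.33596409e-02 -1.95677824e-01]
 [ 1.95656950e-01  2.86481121e-03 -9.80668217e-01]] [0.06144238 0.57842274 1.22499733]
wrist 297.3186396354542 252.59759713777635 186.9905792451357 [[ 0.26614965  0.96392802 -0.00267038]
 [ 0.91985895 -0.25315172  0.29962265]
 [ 0.28813865 -0.08220083 -0.95405405]] [-0.59862038 -0.03573787  0.39217855]
{'clock': 0.15, 'joints': array([ 7.13494069e+01,  5.25434859e+00,  7.05653809e+01, -1.26366380e-04,
        1.04267688e+02, -3.24979961e+00]), 'joint_vel': array([-0.02330158, -0.05824049, -0.25204041, -0.09218405, -0.02401543,
       -0.06265503]), 'joint_torque': array([ 1.02980281e-03, -4.47045636e+01, -4.06908667e+01,  6.98671374e-02,
        2.74430006e-02, -1.05146310e-04]), 'tcp_pos': array([0.15937136, 0.5784994 , 0.40376082]), 'orientation': array([-1.79912716e+02, -4.83333038e-03,  1.64599172e+02]), 'contact_force': array([ 0.23242529, -0.26871022,  0.89328431]), 'torque': array([0.01273177, 0.00734154, 0.03223414]), 'gripper_force': 0.0, 'opening': 0.08824511446646734}
```

View pics/scene0.png

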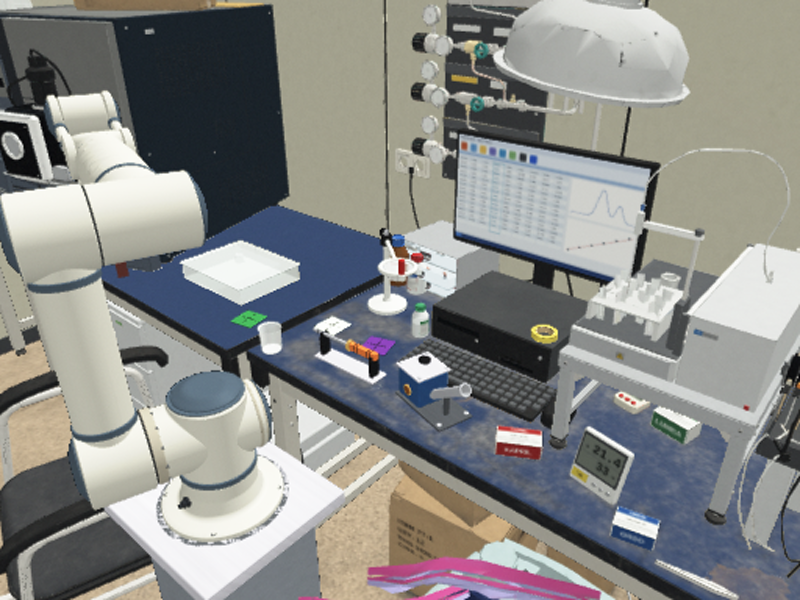

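View pics/top0.png

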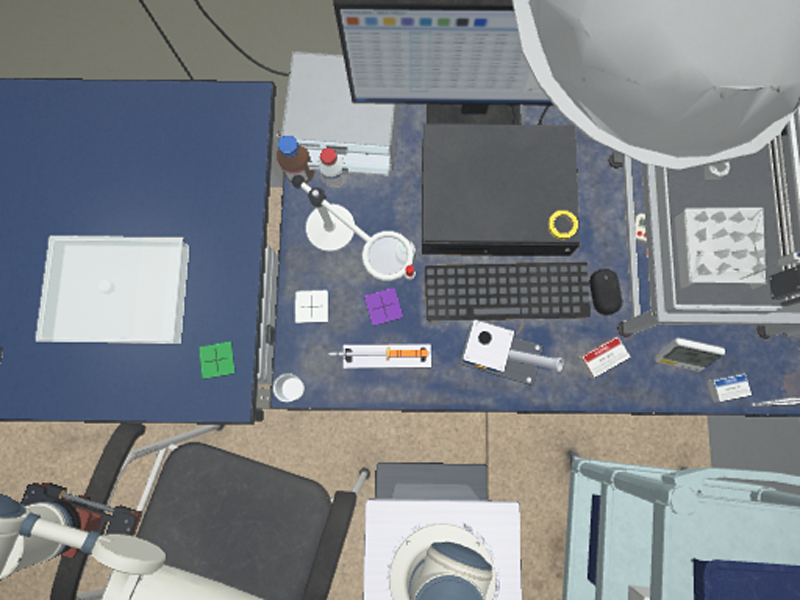

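The views show: the white plate at top (311,306), knob (410,270), lens (387,255), post foot (330,227), rod with tip at (330,353) and handle at (408,353), and tube mouth at (562,365). In the scene view the mouth is at (465,390).

```bash
cat > h.py <<'E'
import numpy as np,cv2
def ray(d,u,v,fish=False):
    R=np.array(d["R"]);t=np.array(d["t"]);x=(u-d["cx"])/d["fx"];y=(v-d["cy"])/d["fy"]
    if fish:
        a=np.hypot(x,y);k=np.sin(a)/max(a,1e-9);c=np.array([x*k,y*k,np.cos(a)])
    else: c=np.array([x,y,1.])
    w=R.T@c;return -R.T@t,w/np.linalg.norm(w)
def onz(d,u,v,z,fish=False):
    o,w=ray(d,u,v,fish);return o+w*(z-o[2])/w[2]
def tri(rs):
    A=0;b=0
    for o,w in rs:
        P=np.eye(3)-np.outer(w,w);A=A+P;b=b+P@o
    X=np.linalg.solve(A,b)
    return X,max(np.linalg.norm((np.eye(3)-np.outer(w,w))@(X-o)) for o,w in rs)
def proj(d,X,fish=False):
    c=np.array(d["R"])@np.array(X)+np.array(d["t"])
    if fish:
        a=np.arctan2(np.hypot(c[0],c[1]),c[2]);n=np.hypot(c[0],c[1]);p=c[:2]/n*a
    else: p=c[:2]/c[2]
    return np.array([d["cx"]+d["fx"]*p[0],d["cy"]+d["fy"]*p[1]])
def blobs(d,lo,hi,box,amin=8):
    """HSV mask blobs in box (u0,v0,u1,v1): list of area, centroid, contour"""
    h=cv2.cvtColor(np.ascontiguousarray(d["frame"]),cv2.COLOR_RGB2HSV)
    m=cv2.inRange(h,np.array(lo),np.array(hi))
    if lo[0]<=0 and hi[0]<20: m|=cv2.inRange(h,np.array([172,lo[1],lo[2]]),np.array([180,hi[1],hi[2]]))
    k=np.zeros_like(m);u0,v0,u1,v1=box;k[v0:v1,u0:u1]=m[v0:v1,u0:u1]
    n,l,s,c=cv2.connectedComponentsWithStats(k)
    return sorted([(int(s[i,4]),c[i],l==i) for i in range(1,n) if s[i,4]>=amin],key=lambda x:-x[0])
E
python3 - <<'E'
import pickle,cv2
from h import *
np.set_printoptions(precision=4,suppress=True)
D=pickle.load(open("s0.pkl","rb"));T,S,W=D["top"],D["scene"],D["wrist"]
ko=blobs(T,(0,150,100),(6,255,255),(250,160,272,182));ks=blobs(S,(0,150,100),(6,255,255),(250,162,264,180))
print("knob",[(b[0],b[1]) for b in ko],[(b[0],b[1]) for b in ks])
if ko and ks: print(tri([ray(T,*ko[0][1]),ray(S,*ks[0][1])]), onz(T,*ko[0][1],.229))
ot=blobs(T,(7,150,120),(18,255,255),(240,215,285,240));os=blobs(S,(7,150,120),(18,255,255),(215,210,250,235))
print("orange",[(b[0],b[1]) for b in ot],[(b[0],b[1]) for b in os])
print(tri([ray(T,*ot[0][1]),ray(S,*os[0][1])]))
v,u=np.nonzero(ot[0][2]);print("ends",onz(T,u.min()-.5,v.mean(),.06),onz(T,u.max()+.5,v.mean(),.06))
for b in blobs(T,(0,0,170),(180,60,255),(180,175,225,215),100)[:2]:
    rc=cv2.minAreaRect(np.argwhere(b[2])[:,::-1].astype(np.float32));print("plate",b[0],b[1],rc,onz(T,*rc[0],.004))
pl=blobs(S,(0,0,170),(180,60,255),(195,195,230,218),30)
print([(b[0],b[1]) for b in pl],[onz(S,*b[1],.004) for b in pl])
print("tip",onz(T,330*.64,353*.64,.06),"lens",onz(T,387*.64,255*.64,.201),"mouth",onz(T,562*.64,365*.64,.103),tri([ray(T,562*.64,365*.64),ray(S,465*.64,390*.64)]))
a=cv2.resize(T["frame"][180:260,280:380,::-1],(800,640)[:2],interpolation=cv2.INTER_CUBIC)[:,:]
a=cv2.resize(T["frame"][195:255,285:375,::-1],(400,267),interpolation=cv2.INTER_CUBIC)
b=cv2.resize(S["frame"][220:280,245:335,::-1],(400,267),interpolation=cv2.INTER_CUBIC)
c=cv2.resize(T["frame"][110:200,175:280,::-1],(385,330),interpolation=cv2.INTER_CUBIC)
e=cv2.resize(W["frame"][:,:,::-1],(415,330))
cv2.imwrite("pics/m1.png",np.vstack([np.hstack([a,b]),np.hstack([c,e])]))
E
```

```text
knob [(25, array([261.92, 172.44]))] [(35, array([256.4571, 169.8857]))]
(array([0.5851, 0.0724, 0.2291]), np.float64(0.0024346595908912)) [0.5869 0.0707 0.229 ]
orange [(97, array([260.8247, 225.4639]))] [(100, array([231.95, 224.21]))]
(array([0.4496, 0.074 , 0.0603]), np.float64(0.002232398808270928))
ends [0.4507 0.1124 0.06  ] [0.4517 0.0348 0.06  ]
plate 422 [198.9431 195.6209] ((199.0, 196.0), (20.0, 20.0), 90.0) [0.5549 0.2863 0.004 ]
[(173, array([212.2659, 208.526 ]))] [array([0.5476, 0.2838, 0.004 ])]
tip [0.4476 0.2329 0.06  ] lens [0.6212 0.1134 0.201 ] mouth [ 0.4258 -0.2355  0.103 ] (array([ 0.4236, -0.2326,  0.105 ]), np.float64(0.003107213563257761))
```

View pics/m1.png

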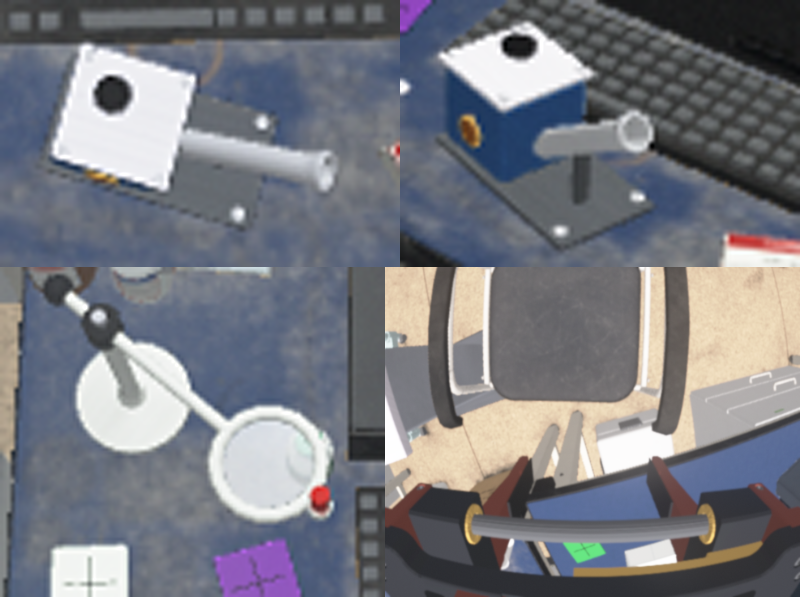

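Panels: the tube mouth ring is at (323,170) in the first panel and (636,131) in the second. The hinge is at (102,322) and the foot centre at (132,397). Next I compute the hinge and the tube axis and check IK.

Run:
```python
import pickle,cv2
from h import *
from station import r
np.set_printoptions(precision=4,suppress=True)
D=pickle.load(open("s0.pkl","rb"));T,S=D["top"],D["scene"]
P=lambda x,y,f,u,v:(u+x/f,v+y/f)
k=385/105;foot=P(132,397-267,k,175,110);hin=P(102,322-267,k,175,110)
print("foot",onz(T,*foot,.006),"hinge",onz(T,*hin,.21))
b=blobs(S,(0,0,170),(180,60,255),(230,180,265,205),40)
print("foot scene",[(q[0],q[1],onz(S,*q[1],.006)) for q in b])
f=400/90
mt=P(323,170,f,285,195);ms=P(636-400,131,f,245,220)
X,e=tri([ray(T,*mt),ray(S,*ms)]);print("mouth",X,e)
# reservoir top corners in top view panel (z~.085), foot bolts (z~.008)
for nm,(x,y),z in [("c1",(85,45),.08),("c2",(198,75),.08),("c3",(168,190),.08),("c4",(53,155),.08),("boltA",(262,122),.008),("boltB",(237,213),.008),("tube_base",(186,145),.03)]:
    print(nm,onz(T,*P(x,y,f,285,195),z))
for nm,(x,y) in [("boltA",(245,203)),("boltB",(160,230))]:
    print(nm,"scene",onz(S,*P(x,y,f,245,220),.008))
for nm,u,v in [("legfoot",560,440),("legfoot2",715,515)]:print(nm,onz(S,u*.64,v*.64,0))
for nm,u,v in [("rackfrontL",620,330)]:print(nm,onz(T,u*.64,v*.64,.1),onz(T,u*.64,v*.64,0.15))
print("carton",onz(T,605*.64,357*.64,.03),"beaker",onz(T,288*.64,388*.64,.04),"clock",onz(T,692*.64,352*.64,.06),"bottle S",onz(S,420*.64,333*.64,0.0))
```

```text
foot [0.7354 0.252  0.006 ] hinge [0.7353 0.25   0.21  ]
foot scene [(311, array([247.5402, 193.0997]), array([0.741 , 0.2602, 0.006 ]))]
mouth [ 0.4267 -0.2293  0.1016] 0.00044029897004230277
c1 [ 0.5165 -0.0658  0.08  ]
c2 [ 0.4958 -0.1471  0.08  ]
c3 [ 0.4131 -0.1241  0.08  ]
c4 [ 0.4368 -0.0424  0.08  ]
boltA [ 0.4704 -0.2074  0.008 ]
boltB [ 0.4016 -0.1867  0.008 ]
tube_base [ 0.45   -0.1458  0.03  ]
boltA scene [ 0.4657 -0.2146  0.008 ]
boltB scene [ 0.3999 -0.1854  0.008 ]
legfoot [ 0.5266 -0.3963 -0.    ]
legfoot2 [ 0.5211 -0.699   0.    ]
rackfrontL [ 0.4981 -0.3557  0.1   ] [ 0.491  -0.3384  0.15  ]
carton [ 0.4499 -0.3452  0.03  ] beaker [0.3756 0.32   0.04  ] clock [ 0.4599 -0.5161  0.06  ] bottle S [0.6745 0.0861 0.    ]
```

Run:
```python
import pickle,cv2
from h import *
from station import r
np.set_printoptions(precision=4,suppress=True)
r.servo_line([.159,.578,.48],speed=.2)
d1=r.snapshot("wrist")
r.reach([.53,.25,.50],[180,0,100]); d2=r.snapshot("wrist")
r.reach([.586,.0715,.48],[180,0,50]); d3=r.snapshot("wrist")
pickle.dump([d1,d2,d3],open("s1.pkl","wb"))
print(r.sense()["clock"],r.sense()["joints"])
for n,d in zip("abc",(d1,d2,d3)):
    print(n,"cam",-np.array(d["R"]).T@d["t"],"exp knob",proj(d,[.586,.0715,.24],True),"plate",proj(d,[.555,.286,.004],True),"rodgrip",proj(d,[.4496,.074,.06],True))
im=np.hstack([cv2.resize(d["frame"][:,:,::-1],(400,300)) for d in (d2,d3)])
cv2.imwrite("pics/w1.png",im)
```

```text
3.4 [  3.7895   5.404   62.5698   0.0399 111.9939  43.5732]
a cam [0.0789 0.5999 0.459 ] exp knob [ 78.197 436.258] plate [176.4488 352.4671] rodgrip [ 74.2247 342.1305]
b cam [0.515  0.3324 0.4796] exp knob [273.9892 346.6837] plate [272.6992 128.9655] rodgrip [186.4998 251.0026]
c cam [0.6391 0.136  0.4599] exp knob [253.6759 203.7536] plate [149.9083  61.1408] rodgrip [181.8337 214.1176]
```

View pics/w1.png

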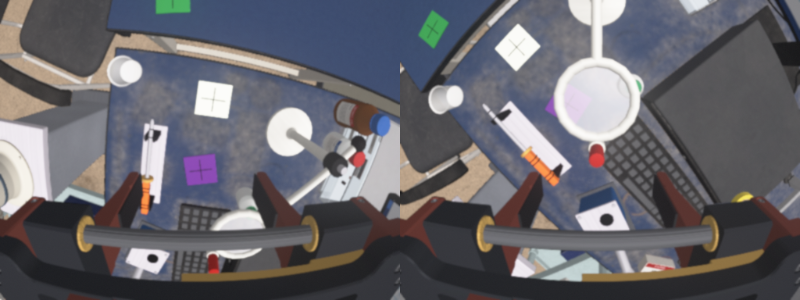

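The wrist views show the plate at native (272,128), against a predicted (273,129), and the knob at (252,196), close to its prediction. I'll pinch the knob and swing along the arc.

Run:
```python
import pickle,cv2
from h import *
from station import r
np.set_printoptions(precision=4,suppress=True)
H=np.array([.7354,.251]);k=np.array([.586,.0715])
v=k-H;R0=np.linalg.norm(v);a0=np.degrees(np.arctan2(v[1],v[0]))%360
a1=np.degrees(np.arctan2(.286-H[1],.5545-H[0]))%360
print(R0,a0,a1)
r.servo_line([*k,.234+.163],speed=.15)
r.grab(8); s=r.sense();print(s["opening"],s["gripper_force"],s["contact_force"],s["clock"])
for a in np.linspace(a0,a1,11)[1:]:
    t=np.radians(a);p=H+.235*np.array([np.cos(t),np.sin(t)])
    r.servo_line([*p,.397],rotation=[180,0,a-180],speed=.12)
    s=r.sense();print(round(a,1),s["opening"],s["contact_force"],s["clock"])
r.let_go();r.servo_line([*p,.46],speed=.2)
d=r.snapshot("top");w=r.snapshot("wrist");pickle.dump([d,w],open("s2.pkl","wb"))
cv2.imwrite("pics/m2.png",np.hstack([cv2.resize(d["frame"][100:260,160:320,::-1],(400,400),interpolation=cv2.INTER_CUBIC),cv2.resize(w["frame"][:,:,::-1],(400,400))]))
print(r.sense()["clock"])
```

```text
0.23353931146597146 230.22898227934868 169.04987663224566
0.015548651124422226 7.999922186136246 [-1.6507  0.4702  0.1939] 5.2
224.1 0.015661152683115687 [ 2.2035  4.7055 -1.8586] 5.5583
218.0 0.015468887382920574 [ 3.2138  5.2414 -0.4024] 5.9167
211.9 0.015634959720516876 [ 2.3845  3.9514 -1.6521] 6.275
205.8 0.0157469651203222 [ 2.3726  2.3937 -1.2411] 6.6333
199.6 0.015252608865824887 [-0.0227  1.5772 -0.8599] 6.9917
193.5 0.01576908459104027 [-2.5442  1.0643 -0.0234] 7.35
187.4 0.015813849316271764 [-5.3458  1.15   -0.2422] 7.7083
181.3 0.0159947328653957 [-6.1863  2.0849  0.312 ] 8.0667
175.2 0.01539853977933122 [-7.5187  2.1639  0.3196] 8.425
169.0 0.01585986578029167 [-7.1614  2.6356  0.2697] 8.7833
10.5333
```

View pics/m2.png

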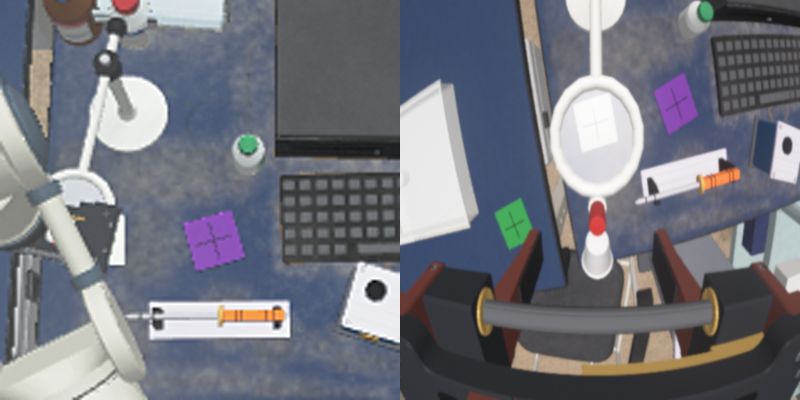

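Lens ring is centred at about native (252,130) and the plate cross at (252,117) in the wrist view, so the lens is above the plate. Next: check that numerically, then measure the rod and tube with the wrist camera.

Run:
```python
import pickle,cv2
from h import *
from station import r
np.set_printoptions(precision=4,suppress=True)
_,w=pickle.load(open("s2.pkl","rb"))
print("lens",onz(w,252,129.6,.201,True),"plate",onz(w,252.5,117,.004,True))
sh={}
r.reach([.45,.12,.44],[180,0,90]);sh["r1"]=r.snapshot("wrist")
r.reach([.45,.02,.40],[180,0,90]);sh["r2"]=r.snapshot("wrist")
r.reach([.42,-.27,.44],[180,0,74]);sh["t1"]=r.snapshot("wrist")
r.reach([.42,-.34,.42],[180,0,74]);sh["t2"]=r.snapshot("wrist")
print("clock",r.sense()["clock"],r.sense()["joints"])
pickle.dump(sh,open("s3.pkl","wb"))
rs=[];
for n in("r1","r2"):
    b=blobs(sh[n],(7,150,90),(18,255,255),(0,0,512,384),60)
    print(n,[(q[0],q[1]) for q in b[:4]],proj(sh[n],[.4496,.074,.06],True))
M=np.array([.4262,-.231,.1025])
for s_ in(0,.06,.135,.15):
    a=np.radians(35);d=np.array([np.cos(a)*np.cos(np.radians(74)),np.cos(a)*np.sin(np.radians(74)),-np.sin(a)])
    z=-np.array([np.sin(a)*np.cos(np.radians(74)),np.sin(a)*np.sin(np.radians(74)),np.cos(a)])
    q=r.inverse_kinematics(M-d*(.046+s_)-z*.163,[180,35,74]);print(s_,M-d*(.046+s_)-z*.163,q)
cv2.imwrite("pics/w3.png",np.vstack([np.hstack([cv2.resize(sh[n]["frame"][:,:,::-1],(400,300)) for n in p]) for p in(("r1","r2"),("t1","t2"))]))
```

```text
lens [0.5594 0.2849 0.201 ] plate [0.5551 0.285  0.004 ]
clock 14.5417 [-42.5066  -3.7804  78.0345   0.0361 105.7825 -26.5659]
r1 [(554, array([252.4892, 201.2563]))] [252.8851 198.3147]
r2 [(634, array([252.5457, 132.0158])), (149, array([251.5302,  92.953 ]))] [252.7253 122.4711]
0 [ 0.4416 -0.1774  0.2624] [-14.4017 -12.2573 104.8247 -34.993   88.8133   2.7816]
0.06 [ 0.428  -0.2246  0.2968] [-20.3522 -13.7    102.5118 -34.8985  88.4797  -4.2477]
0.135 [ 0.4111 -0.2837  0.3398] [-27.7067 -13.8043  98.2226 -34.1951  87.9281 -12.7885]
0.15 [ 0.4077 -0.2955  0.3484] [-29.1472 -13.6093  97.1865 -33.983   87.8217 -14.4475]
```

View pics/w3.png

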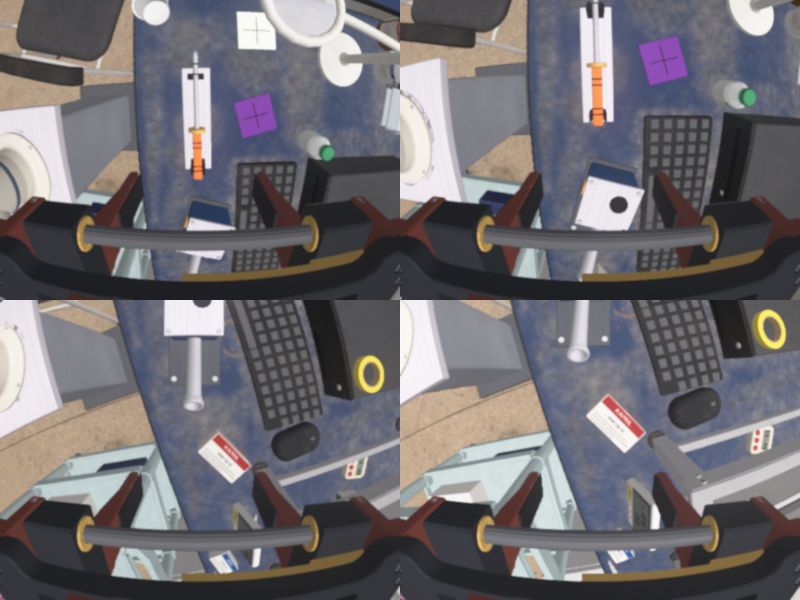

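The wrist views show the rod along the image vertical (butt (198,178), tip (195,53) in r1) and the mouth at (194,405) in t1 and (578,353) in t2. I'll zoom in for accuracy.

Run:
```python
import pickle,cv2
from h import *
sh=pickle.load(open("s3.pkl","rb"))
c=lambda n,u,v,w,h,W,H:cv2.resize(sh[n]["frame"][v:v+h,u:u+w,::-1],(W,H),interpolation=cv2.INTER_CUBIC)
L=np.hstack([c("r1",225,55,50,150*1,200,600)[:600],c("r1",225,130,50,100,200,600)[:0+600]])[:, :400]
L=np.hstack([c("r1",230,60,40,120,200,600),c("r1",230,140,40,120,200,600)])
R_=np.vstack([c("t1",215,90,60,45+0,400,300),c("t2",195,40,60,45,400,300)])
cv2.imwrite("pics/z1.png",np.hstack([L,R_]))
```

```text
(no output)
```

View pics/z1.png

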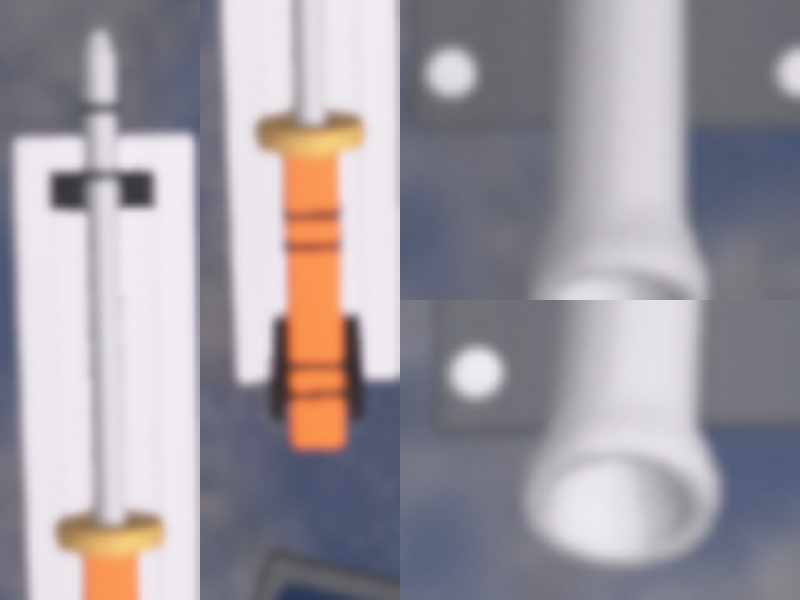

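Run:
```python
import pickle,cv2
from h import *
np.set_printoptions(precision=4,suppress=True)
sh=pickle.load(open("s3.pkl","rb"))
D=pickle.load(open("s0.pkl","rb"));T,S=D["top"],D["scene"]
r1=sh["r1"]
for n,u,v,z in(("tip",250,65.6,.06),("collar",251.8,163.6,.06),("butt",253.8,229.6,.065)):print(n,onz(r1,u,v,z,True))
b=blobs(sh["r2"],(7,150,90),(18,255,255),(0,0,512,384),60)
v,u=np.nonzero(b[0][2]);print("r2 main blob",u.min(),u.max(),v.min(),v.max(),"butt",onz(sh["r2"],u[v>v.max()-4].mean(),v.max()+.5,.065,True))
print("butt tri",tri([ray(r1,253.8,229.6,True),ray(sh["r2"],u[v>v.max()-4].mean(),v.max()+.5,True)]))
f=400/90;mt=(285+323/f,195+170/f);ms=(245+236/f,220+131/f)
t2=ray(sh["t2"],228.4,70.9,True);t1=ray(sh["t1"],248.6,134.5,True)
print("t2 onz",onz(sh["t2"],228.4,70.9,.103,True),"t1",onz(sh["t1"],248.6,134.5,.103,True))
print("all",tri([ray(T,*mt),ray(S,*ms),t1,t2]),"t12",tri([t1,t2]),"T+t2",tri([ray(T,*mt),t2]),"S+t2",tri([ray(S,*ms),t2]))
# axis direction in t1: tube centre line, point on tube upstream
for y in (0,150): 
    # tube edges at crop row y: 565..685
    uu=215+(625-400)/6.667;vv=90+y/6.667
    for s in(.05,.1):pass
    print(y,uu,vv)
M=np.array([.4262,-.231,.1025])
for n in("t1","t2"):
  for yaw in(71,74,77):
    a=np.radians(35);d=np.array([np.cos(a)*np.cos(np.radians(yaw)),np.cos(a)*np.sin(np.radians(yaw)),-np.sin(a)])
    print(n,yaw,proj(sh[n],M,True),proj(sh[n],M+.04*d,True),proj(sh[n],M+.08*d,True))
```

```text
tip [0.4463 0.2397 0.06  ]
collar [0.4483 0.1197 0.06  ]
butt [0.4508 0.0319 0.065 ]
r2 main blob 246 260 102 160 butt [0.45   0.0332 0.065 ]
butt tri (array([0.4504, 0.0343, 0.0701]), np.float64(0.0003948304471122839))
t2 onz [ 0.4268 -0.2289  0.103 ] t1 [ 0.4275 -0.2278  0.103 ]
all (array([ 0.427 , -0.2288,  0.1012]), np.float64(0.0009242285967315546)) t12 (array([ 0.4269, -0.2284,  0.0983]), np.float64(0.00038857367634592764)) T+t2 (array([ 0.4268, -0.229 ,  0.1041]), np.float64(3.8792877474086715e-05)) S+t2 (array([ 0.4267, -0.2287,  0.1012]), np.float64(4.422206782603183e-05))
0 248.74831258437078 90.0
150 248.74831258437078 112.49887505624719
t1 71 [248.2545 137.6162] [250.0575 106.4586] [251.6896  79.0228]
t1 74 [248.2545 137.6162] [248.5415 106.4205] [248.8237  78.9516]
t1 77 [248.2545 137.6162] [247.0257 106.4621] [245.9586  79.0335]
t2 71 [228.4896  73.1275] [231.8689  44.783 ] [234.8952  20.9438]
t2 74 [228.4896  73.1275] [230.2427  44.7796] [231.8675  20.9422]
t2 77 [228.4896  73.1275] [228.6177  44.8599] [228.8435  21.0974]
```

```bash
cat >> h.py <<'E'
M=np.array([.4269,-.2287,.1028]);YAW=74.
def tube(s,yaw=YAW,M=M,grip=.046):
    a,b=np.radians(35),np.radians(yaw)
    d=np.array([np.cos(a)*np.cos(b),np.cos(a)*np.sin(b),-np.sin(a)]);z=-np.array([np.sin(a)*np.cos(b),np.sin(a)*np.sin(b),np.cos(a)])
    return M-d*(grip+s)-z*.163
E
python3 - <<'E'
import pickle,cv2
from h import *
from station import r
np.set_printoptions(precision=4,suppress=True)
r.reach([.4492,.0737,.40],[180,0,91.1])
r.servo_line([.4492,.0737,.060+.163],speed=.15)
r.grab(30);s=r.sense();print(s["opening"],s["gripper_force"],s["contact_force"])
r.servo_line([.4492,.0737,.42],speed=.2);s=r.sense();print(s["opening"],s["contact_force"],s["torque"])
r.reach([.40,-.30,.43],[180,0,80])
r.reach(tube(.145),[180,35,YAW]);r.wait(.2)
s=r.sense();print(s["clock"],s["tcp_pos"],tube(.145),s["orientation"],s["opening"])
d={n:r.snapshot(n) for n in("scene","top","wrist")};pickle.dump(d,open("s4.pkl","wb"))
dd=tube(0)-tube(1)
tip=M-dd*.025;print("exp tip",[proj(d[n],tip,n=="wrist") for n in d],"mouth",[proj(d[n],M,n=="wrist") for n in d])
c=lambda n,u,v,w,h:cv2.resize(d[n]["frame"][v:v+h,u:u+w,::-1],(400,300),interpolation=cv2.INTER_CUBIC)
cv2.imwrite("pics/i1.png",np.vstack([np.hstack([c("scene",250,200,100,75),c("top",310,190,100,75)]),np.hstack([c("wrist",150,50,200,150),c("wrist",0,0,512,384)])]))
E
```

```text
0.013815830460916214 29.999909698963165 [-0.0576 -0.8998 -0.7312]
0.013628631476053725 [-0.5439  0.1585 -0.5354] [-0.1069  0.0248 -0.0323]
21.9 [ 0.4095 -0.2898  0.3476] [ 0.4095 -0.2892  0.3459] [179.8176  34.9546  73.8295] 0.01347056023184648
exp tip [array([302.5693, 248.4315]), array([365.0678, 234.7962]), array([251.8907, -61.8342])] mouth [array([298.1428, 249.0115]), array([357.471, 233.236]), array([251.844 , -97.5602])]
```

View pics/i1.png

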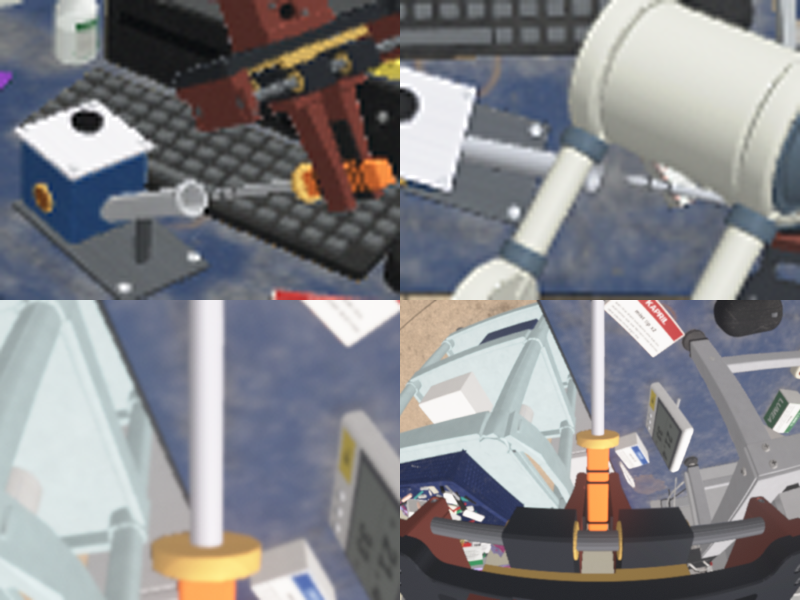

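In the scene panel the tip is at native (303,249) and the mouth at (298,250), both within 1 px of the prediction, so the rod is aligned. I'll insert with force monitoring.

Run:
```python
from h import *
from station import r
np.set_printoptions(precision=3,suppress=True)
off=np.array([0,.0005,-.0015])
for s_ in(.115,.10,.08,.06,.04,.02,.008,.003,.0,-.003,-.005):
    r.servo_line(tube(s_)+off,rotation=[180,35,YAW],speed=.06)
    s=r.sense();F=s["contact_force"];print(s_,F,s["torque"],(s["tcp_pos"]-tube(s_)),s["opening"])
    ax=tube(0)-tube(1);f=-ax@F*np.sign(1)
    if np.linalg.norm(F)>(25 if s_>.01 else 12):print("stop");break
r.wait(.4);s=r.sense();print(s["clock"],s["contact_force"],s["tcp_pos"]-tube(0))
import pickle,cv2
d={n:r.snapshot(n) for n in("scene","wrist")};pickle.dump(d,open("s5.pkl","wb"))
cv2.imwrite("pics/i2.png",np.hstack([cv2.resize(d["scene"]["frame"][195:270,240:340,::-1],(400,300),interpolation=cv2.INTER_CUBIC),cv2.resize(d["wrist"]["frame"][:,:,::-1],(400,300))]))
```

```text
0.115 [-0.329 -0.616 -0.717] [ 0.246  0.062 -0.027] [ 0.     0.001 -0.001] 0.013415702780947145
0.1 [-0.325 -0.746 -1.184] [ 0.178 -0.064  0.007] [ 0.     0.001 -0.002] 0.013786126369930941
0.08 [-0.529  0.989 -0.378] [ 0.156  0.02  -0.064] [ 0.     0.001 -0.002] 0.013846045874635437
0.06 [-0.176  1.077 -0.435] [0.179 0.012 0.007] [ 0.     0.001 -0.002] 0.013715617653199895
0.04 [-1.718  0.033 -1.018] [ 0.246  0.003 -0.033] [ 0.     0.001 -0.002] 0.013535613403583816
0.02 [-0.594  0.797 -0.614] [ 0.411 -0.022  0.009] [ 0.     0.001 -0.002] 0.014013482732050383
0.008 [ 0.862  1.017 -0.69 ] [ 0.518 -0.084  0.055] [ 0.     0.001 -0.002] 0.01387239992654527
0.003 [ 0.522  0.764 -0.566] [ 0.423 -0.086  0.008] [ 0.     0.001 -0.002] 0.01389583765572899
0.0 [-2.182 -4.987  1.967] [-0.531  0.265  0.047] [-0.    -0.    -0.001] 0.013981831050612077
-0.003 [ -5.827 -13.352   7.103] [-1.982  0.934 -0.005] [-0.001 -0.002  0.001] 0.014062029438509063
stop
26.5583 [ -5.319 -12.865   6.574] [ 0.     0.    -0.001]
```

View pics/i2.png

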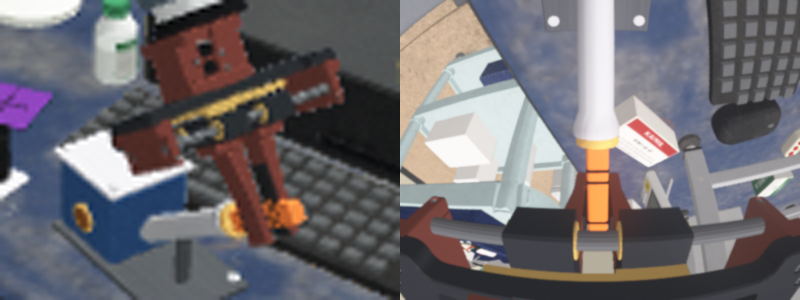

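The collar is seated on the mouth, with about 15 N of axial stop force and the stem no longer visible. I'll withdraw it and present it under the lens.

Run:
```python
from h import *
from station import r
import pickle
np.set_printoptions(precision=3,suppress=True)
off=np.array([0,.0005,-.0015])
r.servo_line(tube(.15)+off,rotation=[180,35,YAW],speed=.1);r.wait(.3)
s=r.sense();print(s["clock"],s["contact_force"],s["opening"])
r.reach([.40,-.29,.45],[180,0,74])
L=np.array([.559,.285]);y=np.radians(60);u=np.array([np.cos(y),np.sin(y)])
P=lambda b,z:[*(L-u*(.166+b)),z+.163]
r.reach(P(.13,.27),[180,0,60])
r.servo_line(P(.13,.14),speed=.15)
r.servo_line(P(0,.14),speed=.1);r.wait(.3)
s=r.sense();print(s["clock"],s["contact_force"],s["opening"],s["tcp_pos"],P(0,.14),s["orientation"])
import cv2
d={n:r.snapshot(n) for n in("scene","top","wrist")};pickle.dump(d,open("s6.pkl","wb"))
c=lambda n,u,v,w,h:cv2.resize(d[n]["frame"][v:v+h,u:u+w,::-1],(400,300),interpolation=cv2.INTER_CUBIC)
print([proj(d[n],[.559,.285,.14],n=="wrist") for n in d])
cv2.imwrite("pics/f1.png",np.vstack([np.hstack([c("scene",180,130,120,90),c("top",170,120,120,90)]),np.hstack([c("wrist",150,0,200,150),c("wrist",0,0,512,384)])]))
```

```text
28.6417 [0.624 0.572 0.268] 0.013532641384779913
33.25 [ 0.083  0.684 -0.724] 0.014095758417849052 [0.476 0.141 0.303] [np.float64(0.47600000000000003), np.float64(0.14123978297178316), 0.30300000000000005] [179.991  -0.009  59.981]
[array([212.319, 177.849]), array([192.412, 187.051]), array([252.273, -61.295])]
```

View pics/f1.png

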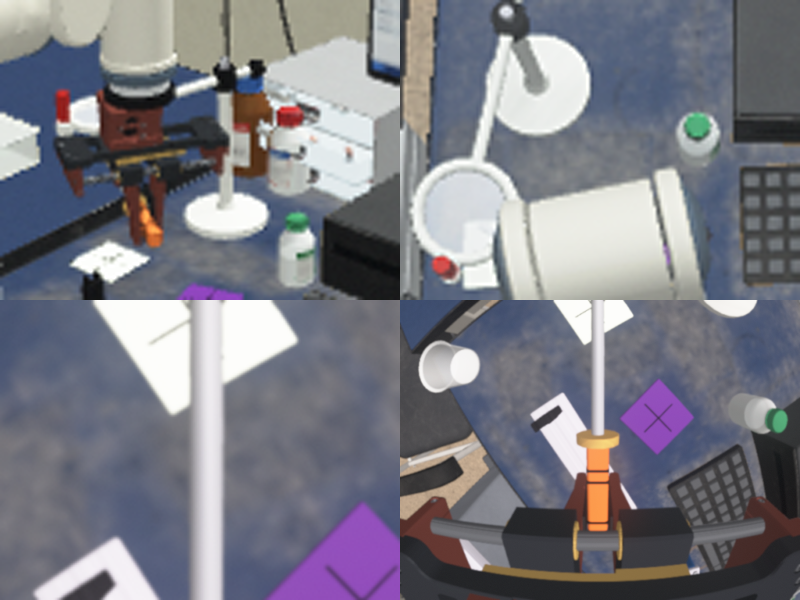

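Run:
```python
from h import *
from station import r
import pickle
d=pickle.load(open("s6.pkl","rb"));L=onz(d["top"],190.1,182.4,.201)
w=d["wrist"];b=[proj(w,[.476+s*.5,.1412+s*.866,.14],True) for s in(.05,.10)]
print("lens top",L,"stem expected",b)
if np.linalg.norm(L[:2]-[.557,.285])<.013: print(r.hand_in(),r.sense()["clock"])
```

```text
lens top [0.56075087 0.28107107 0.201     ] stem expected [array([252.50454173, 162.88584969]), array([252.41525928,  60.05395826])]
the job is handed in; nothing more can be done
the job is handed in; nothing more can be done
```

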